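# Set the turntable brake by feel

### The job

Lock the modelling turntable just as it stands. Its brake pedal lies sunk in a notch somewhere along the rim of the base, on the half towards the robot: run a fingertip along the top of the rim until it finds the notch, then press the pedal inside it all the way down, so that it stays down, and take the hand away. Do not turn the wheel, and leave the clay head on it and the things round about standing where they are; nothing is to be picked up.

Things in the scene. Friction and masses are not known exactly. Their poses are not given: they have to be found in the camera images.
- turntable: base of the modelling turntable, grey cast metal, fixed to the bench: foot plate, rim and brake pedal, but not the wheel. Origin on its vertical axis at bench level. The rim is flat-topped, inner radius 104 mm, outer 150 mm, top 36 mm above the bench. Flush screw heads on the rim are not the brake
- rim_centre (a point): point on the axis, level with the rim's top. One notch is cut through the rim, 48 mm wide along it, with parallel walls, open at the top, inwards and outwards. Its bearing varies and is NOT reported: anywhere within 80 degrees either side of the rim's point in direction world -x from the axis (the robot's side). The point's yaw tells nothing of it
- brake (a joint): brake pedal angle, rad: 0 = up (at the start), 0.13 = fully down (stop). The pedal, of the same grey metal, is the notch's floor: 36 mm wide, 106 to 146 mm from the axis, flat top 8 mm below the rim's top. About 6 N moves it, at most 15 N near the end, where it clamps the wheel. No return spring: it stays where it is left
- stroke_end (a point): point on the axis, level with the pedal's top when fully pressed (18 mm below the rim's top, measured 130 mm from the axis): the pedal moves nearly straight down, 10 mm there; it hinges 55 mm from the axis, under the wheel
- wheel (a joint): turning angle of the wheel head, rad: an aluminium disc of radius 100 mm, top 60 mm above the bench, coaxial with the base; it turns easily while the brake is off
- wheel_dot (a point): a small punched dot on the wheel's top, 92 mm from the axis; it shows whether the wheel has turned
- clay_head: clay head on a 70 mm square wooden board, 124 mm high, 76 mm across, standing loose on the middle of the wheel; origin under the board
- water_bowl: white ceramic bowl, 104 mm across, 45 mm high; origin under its middle; bystander, loose
- plaster_tub: white screw-lid tub, 84 mm across, 85 mm high; origin under its middle; bystander, loose
- boxwood_tool: wooden modelling stick lying flat, 190 mm long, 13 mm thick; origin under its middle, x along it; bystander, loose
- scraper: flat steel scraper lying flat, 200 mm long, wooden handle; x along it; origin under its middle; bystander, loose
- brush_pot: clear plastic pot, 84 mm across, with brushes standing in it, 210 mm high over all; origin under its middle; bystander, loose
- spray_bottle: clear trigger spray bottle, 72 mm across, 185 mm high; origin under its middle; bystander, loose
There are look-alikes about, which are no part of the job. What is shaped like the clay_head but orange or purple is not meant.

How it is judged:
By the outcome, as a careful person would: the job done as asked, in the order asked, and still so for the second after the job is handed in, with the robot touching nothing.
It also fails if it takes over 72 s, if anything falls off the work surface, if the arm or the gripper's body presses on something with over 40 N, if the wrist force passes 120 N, or if a joint passes its speed limit or range.

### The arm

A 6-joint arm with a two-finger parallel gripper is mounted at the origin on the work surface. World frame = base frame: x ahead of the robot, y to its left, z up, the work surface at z = 0. Lengths are in m, angles in rad, forces in N, time in s.
With the tool pointing down it reaches from about 0.25 to 0.725 m from the base axis. Payload 4 kg.
Tool frame: the origin (TCP) lies at the very end of the fingers, on their centre line; the grasp point (between the pads) lies 19 mm behind it; z points along the fingers, y is the line along which they close (so a half turn about z gives the same grasp; the last joint's range is limited). The gripper opens to 85 mm and grips with 20 to 120 N. Pads are 22 mm wide; open, the fingers measure 114 mm over their backs; the gripper's body (76 mm by 85 mm) begins 54 mm behind the grasp point. The pads swing forward as they close: fully open they stand 13 mm farther back than shut.
Start: joints at [1.291, 0.241, 0.005, 1.335, 0, 1.571], TCP at [0.138, 0.481, 0.231] pointing down, gripper open.
Joint ranges: [-2.72, 2.72], [-1.05, 1.87], [-1.09, 1.28], [-1.99, 2.15], [-1.42, 1.44], [-3.14, 3.14]. Speed limits (rad/s): [2.79, 2.79, 3.14, 3.14, 3.14, 3.14].

### API

Orientations are given as a rotation vector (axis times angle).
In Python, from rig import env, viewer, job gives the robot as it stands.
- The arm moves only by the tool play_rows, never from a script. Its argument "motion" is a list of rows, each an object with "jaw": the opening, from -1 (shut) to 1 (fully open); "delta_pos": the shift along the tool's x, y, z in m, a list of three; "turn": the turn, a rotation vector about the tool's x, y, z in rad, a list of three. A call has 1 to 8 rows; each row shifts and turns the commanded pose from where the row before left it, along the tool's axes as they then stand; what a row does not reach is not made up. A row lasts 1/8 s, in which the tool goes at most 62.5 mm and 10.7 degrees, less where a joint would pass 70% of its speed; a pose out of reach is approached as far as the arm can. A call with a gripper value outside its range is refused whole. The fingers move at their own pace and stop on an object; "squeeze" is the grip in N (left out, the last holds). Time passes only in rows, so rows that do not move let the fingers close. It gives the time, the measured TCP pose, the force, the opening and the grip force at its end, in the units of the state.
- env.observe(): the state, without advancing time (a new reading comes with each control period).
- viewer.capture(name): name is "scene" or "top" or "wrist"; returns (picture, depth): 400x640x3 uint8, red, green, blue; 400x640 float32, m along the optical axis (not along the pixel's ray), 0 where there is no reading.
- viewer.get_calibration(name): a dict with "K" (3x3 intrinsics, pixels), "dist" ([k1, k2, p1, p2, k3] as OpenCV has them; the pictures are not rectified), "origin" and "rotation" of the camera in the world; the wrist camera has in their place "T_tool_cam" (4x4, takes a point from camera to tool coordinates, whose origin is the TCP and whose axes are the flange's). Camera axes: x right, y up, looking along -z (the intrinsics and any distortion apply to the point x, -y, -z); pixel columns grow to the right and rows downward; lengths in m; the calibration is good to about 2 mm. A picture is of the moment at which its call begins: read the wrist's pose just before it. get_calibration takes no time and is no camera call.
- job.close_job(): hands the job in; it is judged then, once.
Trained networks look in the newest picture that a camera, given by its name, has taken for a name from the list of things; names that differ only in an ending like _2 or _b are one class to them, and where a whole thing is asked for, a point or a joint stands for the part that bears it (a point fixed in the world has none). Each returns a list of dicts, best first, with "conf" (0 to 1); they miss things now and then, are a little off and sometimes report something else, mostly with a low value. They report only what shows in the picture. A call takes as long as a camera call. They do not tell look-alikes from the thing itself.
- viewer.masks_of(camera, query): "region" (400x640 bool, what is visible of it).
- viewer.tip_of(camera, query): "position" ([x, y, z] in m, in the coordinates of the camera as it stood for that picture, good to about 4 mm: a listed point, or the origin of a listed thing).
The state is a dict: "time_s": time; "joint_pos": joint angles; "dq": joint speeds; "joint_torque": joint torques, N m; "ee_pos": TCP position; "orientation": TCP orientation; "ft_force": force on the tool from outside, world axes, zero at the start; "moment": the same for the moment, N m; "gripper_width": finger opening in m; "grip_force": force on a finger pad.
Only numpy, scipy, OpenCV 4.12 (cv2) and the standard library are available. Lean on these libraries where they do the work, as an engineer would, in place of code of your own. Each camera call takes 0.05 s, during which the arm holds its last target. There are 200 camera calls.

## Working session

There is one attempt and no reset: what is moved stays moved. The work goes in short steps, Python scripts to look and compute and a tool call to move; the robot and the scene stay as the last step left them, time stands still between calls to the robot, and variables do not carry over. Pictures are saved under pics/ and viewed, at most 10 in all, crops included, and the job is handed in when it is done.

Besides the shell and the picture viewer there is one more tool, called after "Call:" as name(argument=value, ...), one argument or row to a line, values as JSON. play_rows: Moves the arm, as the interface text tells. Its arguments: {"type":"object","properties":{"motion":{"type":"array","items":{"type":"object","properties":{"jaw":{"type":"number"},"delta_pos":{"type":"array","items":{"type":"number"}},"turn":{"type":"array","items":{"type":"number"}}}}},"squeeze":{"type":"number"}},"required":["motion"]}

```bash
mkdir -p pics; cat > h.py <<'E'
import numpy as np, cv2
from rig import env, viewer, job
from scipy.spatial.transform import Rotation as R
def cam(n):
    c=viewer.get_calibration(n)
    if 'origin' in c: return c,np.array(c['rotation']),np.array(c['origin'])
    s=env.observe(); Rt=R.from_rotvec(s['orientation']).as_matrix(); T=np.array(c['T_tool_cam'])
    return c,Rt@T[:3,:3],Rt@T[:3,3]+np.array(s['ee_pos'])
def tow(n,p):
    c,r,o=cam(n); return r@np.array(p)+o
def cloud(n,d,uv=None):
    c,r,o=cam(n)
    if uv is None:
        v,u=np.mgrid[:400,:640]; uv=np.stack([u.ravel(),v.ravel()],1)
    uv=np.array(uv); q=cv2.undistortPoints(uv.astype(np.float64).reshape(-1,1,2),np.array(c['K'],float),np.array(c['dist'],float)).reshape(-1,2)
    z=d[uv[:,1],uv[:,0]]; P=np.stack([q[:,0]*z,-q[:,1]*z,-z],1)
    P=P@r.T+o; P[z==0]=np.nan
    return P
def proj(n,P):
    c,r,o=cam(n); q=(np.array(P,float)-o)@r; q=q*[1,-1,-1]
    return cv2.projectPoints(q,np.zeros(3),np.zeros(3),np.array(c['K'],float),np.array(c['dist'],float))[0].reshape(-1,2)
E
python3 - <<'E'
from h import *
for n in ['top','scene']:
    p,d=viewer.capture(n); cv2.imwrite(f'pics/{n}0.png',p[:,:,::-1]); np.save(n+'d.npy',d)
    for q in ['rim_centre','turntable','wheel_dot','stroke_end','clay_head','brush_pot','spray_bottle','plaster_tub','water_bowl','boxwood_tool','scraper']:
        print(n,q,[(round(x['conf'],2),tow(n,x['position']).round(3)) for x in viewer.tip_of(n,q)[:3]])
print(env.observe())
E
```

```text
top rim_centre []
top turntable []
top wheel_dot [(0.9, array([2.265, 1.927, 3.173]))]
top stroke_end []
top clay_head [(0.78, array([2.252, 1.914, 3.16 ])), (0.73, array([2.394, 2.056, 3.302])), (0.73, array([2.426, 2.088, 3.334]))]
top brush_pot [(0.74, array([2.341, 2.003, 3.249]))]
top spray_bottle [(0.94, array([2.396, 2.058, 3.304]))]
top plaster_tub [(0.85, array([2.393, 2.055, 3.301]))]
top water_bowl [(0.86, array([2.3  , 1.962, 3.208]))]
top boxwood_tool [(0.67, array([2.286, 1.948, 3.194])), (0.52, array([2.252, 1.914, 3.16 ]))]
top scraper [(0.7, array([2.346, 2.008, 3.254]))]
scene rim_centre [(0.18, array([-0.158, -1.654, -0.114]))]
scene turntable []
scene wheel_dot [(0.87, array([-0.137, -1.633, -0.093]))]
scene stroke_end []
scene clay_head [(0.85, array([-0.111, -1.607, -0.067])), (0.78, array([-0.051, -1.546, -0.007])), (0.6, array([-0.174, -1.67 , -0.13 ]))]
scene brush_pot [(0.81, array([-0.068, -1.563, -0.024]))]
scene spray_bottle [(0.78, array([-0.158, -1.654, -0.114]))]
scene plaster_tub [(0.93, array([-0.237, -1.733, -0.194]))]
scene water_bowl []
scene boxwood_tool [(0.52, array([-0.196, -1.692, -0.152]))]
scene scraper [(0.6, array([-0.286, -1.782, -0.242]))]
{'time_s': 1.2, 'joint_pos': array([ 1.29103245e+00,  2.40570234e-01,  4.99866777e-03,  1.33521364e+00,
       -1.40042314e-07,  1.57080617e+00]), 'dq': array([ 0.00233956, -0.00230985,  0.00019586,  0.00028453,  0.00050821,
        0.00111964]), 'joint_torque': array([-7.09790638e-04, -3.72215724e+01,  2.52693397e+01,  1.15196784e-03,
       -9.39359234e-05,  2.45687268e-06]), 'ee_pos': array([0.13806262, 0.48055415, 0.23132084]), 'orientation': array([4.38035423e-01, 3.11090321e+00, 1.72612079e-05]), 'ft_force': array([-0.39328255,  0.12475748, -0.08698509]), 'moment': array([-0.08832001,  0.01486755, -0.02498821]), 'grip_force': 0.0, 'gripper_width': 0.08547054031562569}
```

```bash
python3 - <<'E'
from h import *
c=viewer.get_calibration('top'); print(c); print(viewer.get_calibration('wrist'))
E
sed -i "s/np.array(c\['rotation'\])/R.from_rotvec(c['rotation']).as_matrix()/" h.py
python3 - <<'E'
from h import *
for n in ['top','scene']:
    for q in ['rim_centre','turntable','wheel_dot','clay_head','brush_pot','spray_bottle','plaster_tub','water_bowl']:
        try: print(n,q,[(round(x['conf'],2),tow(n,x['position']).round(3)) for x in viewer.tip_of(n,q)[:3]])
        except Exception as e: print(e)
E
```

```text
{'K': array([[449.80745033,   0.        , 323.18768388],
       [  0.        , 449.80745033, 197.07285665],
       [  0.        ,   0.        ,   1.        ]]), 'dist': array([0.01807343, 0.        , 0.        , 0.        , 0.        ]), 'origin': array([0.34199736, 0.0038948 , 1.24975549]), 'rotation': array([ 0.16900233, -0.16538682, -1.56284293])}
{'K': array([[296.20060331,   0.        , 319.92693843],
       [  0.        , 296.20060331, 196.09569057],
       [  0.        ,   0.        ,   1.        ]]), 'dist': array([-0.05483849,  0.        ,  0.        ,  0.        ,  0.        ]), 'T_tool_cam': array([[ 3.46048701e-04,  9.65003487e-01,  2.62236822e-01,
         6.68402769e-02],
       [ 9.99999847e-01, -2.20557721e-04, -5.07974729e-04,
         7.51909099e-04],
       [-4.32359029e-04,  2.62236958e-01, -9.65003415e-01,
        -1.41976623e-01],
       [ 0.00000000e+00,  0.00000000e+00,  0.00000000e+00,
         1.00000000e+00]])}
top rim_centre []
top turntable []
top wheel_dot [(0.9, array([ 0.552, -0.185,  0.062]))]
top clay_head [(0.78, array([ 0.56 , -0.084,  0.061])), (0.73, array([ 0.81 , -0.133,  0.002])), (0.73, array([ 0.703, -0.414, -0.001]))]
top brush_pot [(0.74, array([ 0.674,  0.1  , -0.004]))]
top spray_bottle [(0.94, array([ 0.667, -0.27 , -0.   ]))]
top plaster_tub [(0.85, array([ 0.554, -0.377,  0.   ]))]
top water_bowl [(0.86, array([ 0.555,  0.195, -0.001]))]
scene rim_centre [(0.18, array([ 0.664, -0.273,  0.001]))]
scene turntable []
scene wheel_dot [(0.87, array([ 0.549, -0.186,  0.061]))]
scene clay_head [(0.85, array([ 0.555, -0.087,  0.061])), (0.78, array([ 0.809, -0.134,  0.004])), (0.6, array([ 0.701, -0.417,  0.002]))]
scene brush_pot [(0.81, array([ 0.669,  0.095, -0.001]))]
scene spray_bottle [(0.78, array([ 0.665, -0.275,  0.002]))]
scene plaster_tub [(0.93, array([ 0.556, -0.379,  0.001]))]
scene water_bowl []
```

View pics/top0.png

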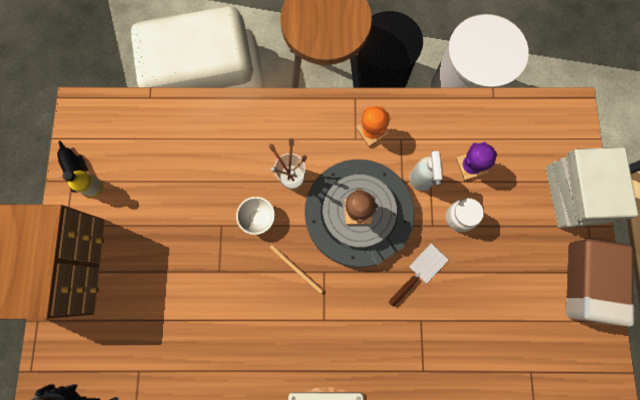

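View pics/scene0.png

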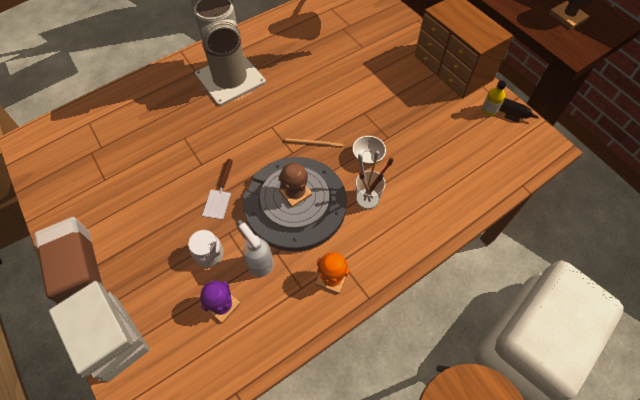

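The top view shows the turntable at (359,213), with the brown head at (359,205). The look-alikes are the orange head at (375,125) and the purple one at (480,157). Dark lines on the rim near (380,255) might be the notch, so I'll check them in the depth data.

```bash
python3 - <<'E'
from h import *
from scipy.optimize import least_squares
d=np.load('topd.npy'); P=cloud('top',d)
xy=P[:,:2]; z=P[:,2]; r0=np.hypot(xy[:,0]-.556,xy[:,1]+.086)
m=(r0<.2)
print(np.histogram(z[m&np.isfinite(z)],bins=np.arange(-.01,.08,.005)))
w=m&(np.abs(z-.06)<.004)&(r0>.05); rim=m&(np.abs(z-.036)<.005)
# masks -> outer boundary contours -> circle
def fit(mask,R0):
    im=mask.reshape(400,640).astype(np.uint8); im=cv2.morphologyEx(im,cv2.MORPH_OPEN,np.ones((2,2)))
    c=max(cv2.findContours(im,cv2.RETR_EXTERNAL,cv2.CHAIN_APPROX_NONE)[0],key=len)[:,0]
    Q=P[c[:,1]*640+c[:,0]][:,:2]
    s=least_squares(lambda p:np.hypot(Q[:,0]-p[0],Q[:,1]-p[1])-p[2],[.556,-.086,R0],loss='soft_l1',f_scale=.002)
    return s.x
print('wheel',fit(w,.1),'rim',fit(rim|w|(m&(z>.03)&(r0<.155)),.15))
c=fit(w,.1)[:2]; c=(c+fit(rim|(m&(z>.03)&(r0<.155)),.15)[:2])/2; print(c)
r=np.hypot(*(xy-c).T); a=np.degrees(np.arctan2(-(xy[:,1]-c[1]),-(xy[:,0]-c[0])))  # 0 at -x, positive toward -y
k=(r>.112)&(r<.145)
for b in range(-100,100,4):
    s=k&(a>=b)&(a<b+4); print(b,s.sum(),np.round(np.nanmedian(z[s])*1000,1),np.round(np.nanmin(z[s])*1000,1),end=' | ')
p=cv2.imread('pics/top0.png'); cv2.imwrite('pics/topc.png',cv2.resize(p[145:285,290:430],(560,560),interpolation=cv2.INTER_CUBIC))
E
```

```text
(array([  85, 2869, 3100,  351,   73,   39,   61,  200, 1559, 2788,  227,
         21,   86, 1590, 1611,   90,  100]), array([-0.01 , -0.005,  0.   ,  0.005,  0.01 ,  0.015,  0.02 ,  0.025,
        0.03 ,  0.035,  0.04 ,  0.045,  0.05 ,  0.055,  0.06 ,  0.065,
        0.07 ,  0.075]))Traceback (most recent call last):
  File "<stdin>", line 15, in <module>
  File "<stdin>", line 13, in fit
    return func(*args, **kwargs)
    raise ValueError("Residuals are not finite in the initial point.")
ValueError: Residuals are not finite in the initial point.
```

```bash
cat > fit.py <<'E'
from h import *
from scipy.optimize import least_squares
d=np.load('topd.npy'); P=np.nan_to_num(cloud('top',d),nan=-1.)
xy=P[:,:2]; z=P[:,2]; r0=np.hypot(xy[:,0]-.556,xy[:,1]+.086)
m=(r0<.2)
w=m&(np.abs(z-.06)<.007)&(r0>.05)&(r0<.115); rim=m&(z>.028)&(r0<.158)
def fit(mask,R0):
    im=mask.reshape(400,640).astype(np.uint8); im=cv2.morphologyEx(im,cv2.MORPH_CLOSE,np.ones((3,3)))
    c=max(cv2.findContours(im,cv2.RETR_EXTERNAL,cv2.CHAIN_APPROX_NONE)[0],key=len)[:,0]
    Q=P[c[:,1]*640+c[:,0]][:,:2]; Q=Q[Q[:,0]>-.5]
    return least_squares(lambda p:np.hypot(Q[:,0]-p[0],Q[:,1]-p[1])-p[2],[.556,-.086,R0],loss='soft_l1',f_scale=.002).x
E
python3 - <<'E'
from fit import *
f=fit(w,.1),fit(rim,.15); print(f)
c=f[1][:2]
r=np.hypot(*(xy-c).T); a=np.degrees(np.arctan2(-(xy[:,1]-c[1]),-(xy[:,0]-c[0])))  # 0 at -x, positive toward -y
k=(r>.112)&(r<.145)&(z>-.5)
for b in range(-100,100,4):
    s=k&(a>=b)&(a<b+4); print(b,s.sum(),np.round(np.median(z[s])*1000,1),end=' | ')
p=cv2.imread('pics/top0.png'); cv2.imwrite('pics/topc.png',cv2.resize(p[145:285,290:430],(560,560),interpolation=cv2.INTER_CUBIC))
E
```

```text
(array([ 0.56348405, -0.09136224,  0.09827757]), array([ 0.56352514, -0.09099146,  0.14846628]))
-100 40 35.4 | -96 39 36.4 | -92 40 36.5 | -88 37 35.5 | -84 38 35.4 | -80 39 36.5 | -76 40 36.1 | -72 41 36.4 | -68 38 35.9 | -64 39 35.9 | -60 41 36.0 | -56 42 36.1 | -52 38 36.5 | -48 39 36.4 | -44 40 35.0 | -40 42 36.3 | -36 41 36.3 | -32 40 35.3 | -28 42 35.5 | -24 41 36.0 | -20 42 35.5 | -16 43 36.1 | -12 41 35.4 | -8 42 36.6 | -4 41 35.7 | 0 43 35.9 | 4 41 36.0 | 8 43 36.6 | 12 42 35.9 | 16 42 36.2 | 20 36 36.8 | 24 39 25.2 | 28 41 27.7 | 32 39 29.0 | 36 42 28.2 | 40 26 28.1 | 44 58 32.5 | 48 42 36.4 | 52 39 36.1 | 56 41 36.7 | 60 39 36.4 | 64 38 36.4 | 68 41 36.5 | 72 38 35.2 | 76 41 35.8 | 80 41 36.6 | 84 36 35.8 | 88 38 36.4 | 92 40 35.7 | 96 39 36.5 |
```

View pics/topc.png

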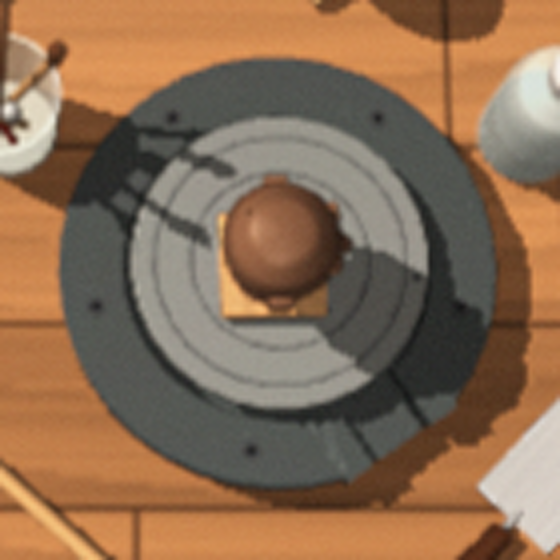

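The notch shows clearly in the crop, with walls at about (365,445) and (415,405). The depth agrees: the rim is at 36 mm and the floor at 28 mm over bearings 24 to 45°, so its centre is about 34° towards -y. I'll go above the rim at about 14° with the fingers shut.

What could be mistaken for the brake, in top-view pixels:
- **Screw heads:** (314,221), (353,257), (333,174), (384,174) and (405,222).
- **Brush shadow:** (318,190).
- **Notch:** (388,251), which is the one I choose.

Call:
play_rows(
  motion=[
    {"jaw": -1, "delta_pos": [-0.0285, -0.031, 0]},
    {"jaw": -1, "delta_pos": [-0.0285, -0.031, 0]},
    {"jaw": -1, "delta_pos": [-0.0285, -0.031, 0]},
    {"jaw": -1, "delta_pos": [-0.0285, -0.031, 0]},
    {"jaw": -1, "delta_pos": [-0.0285, -0.031, 0]},
    {"jaw": -1, "delta_pos": [-0.0285, -0.031, 0]},
    {"jaw": -1, "delta_pos": [-0.0285, -0.031, 0]},
    {"jaw": -1, "delta_pos": [-0.0285, -0.031, 0]},
  ],
  squeeze=20,
)

```text
validation failed for argument at $.mo...
```

Call:
play_rows(
  motion=[
    {"jaw": -1, "delta_pos": [-0.0285, -0.031, 0]},
    {"jaw": -1, "delta_pos": [-0.0285, -0.031, 0]},
    {"jaw": -1, "delta_pos": [-0.0285, -0.031, 0]},
    {"jaw": -1, "delta_pos": [-0.0285, -0.031, 0]},
    {"jaw": -1, "delta_pos": [-0.0285, -0.031, 0]},
    {"jaw": -1, "delta_pos": [-0.0285, -0.031, 0]},
    {"jaw": -1, "delta_pos": [-0.0285, -0.031, 0]},
    {"jaw": -1, "delta_pos": [-0.0285, -0.031, 0]},
  ],
)

```text
validation failed for argument at $.mo...
```

Call:
play_rows(
  motion=[
    {"jaw": -1, "turn": [0, 0, 0.1]},
    {"jaw": -1, "turn": [0, 0, 0.1]},
    {"jaw": -1, "turn": [0, 0, 0.1]},
    {"jaw": -1, "turn": [0, 0, 0.1]},
    {"jaw": -1, "turn": [0, 0, 0.1]},
    {"jaw": -1, "turn": [0, 0, 0.1]},
    {"jaw": -1, "turn": [0, 0, 0.1]},
    {"jaw": -1},
  ],
)

```text
validation failed for argument at $.mo...
```

Call:
play_rows(
  motion=[
    {"jaw": -1, "delta_pos": [-0.0285, -0.031, 0], "turn": [0, 0, 0]},
    {"jaw": -1, "delta_pos": [-0.0285, -0.031, 0], "turn": [0, 0, 0]},
    {"jaw": -1, "delta_pos": [-0.0285, -0.031, 0], "turn": [0, 0, 0]},
    {"jaw": -1, "delta_pos": [-0.0285, -0.031, 0], "turn": [0, 0, 0]},
    {"jaw": -1, "delta_pos": [-0.0285, -0.031, 0], "turn": [0, 0, 0]},
    {"jaw": -1, "delta_pos": [-0.0285, -0.031, 0], "turn": [0, 0, 0]},
    {"jaw": -1, "delta_pos": [-0.0285, -0.031, 0], "turn": [0, 0, 0]},
    {"jaw": -1, "delta_pos": [-0.0285, -0.031, 0], "turn": [0, 0, 0]},
  ],
  squeeze=20,
)

```text
time_s: 3.0
ee_pos: [0.2892, 0.1781, 0.2316]
orientation: [0.437, 3.11, 0.001]
ft_force: [1.1, 0.2, -0.2]
gripper_width: -0.0002
grip_force: 0.0
```

Call:
play_rows(
  motion=[
    {"jaw": -1, "delta_pos": [-0.0285, -0.031, 0], "turn": [0, 0, 0]},
    {"jaw": -1, "delta_pos": [-0.0285, -0.031, 0], "turn": [0, 0, 0]},
    {"jaw": -1, "delta_pos": [-0.0285, -0.031, 0], "turn": [0, 0, 0]},
    {"jaw": -1, "delta_pos": [-0.0285, -0.031, 0], "turn": [0, 0, 0]},
    {"jaw": -1, "delta_pos": [-0.0285, -0.031, 0], "turn": [0, 0, 0]},
    {"jaw": -1, "delta_pos": [-0.0285, -0.031, 0], "turn": [0, 0, 0]},
    {"jaw": -1, "delta_pos": [-0.0285, -0.031, 0], "turn": [0, 0, 0]},
    {"jaw": -1, "delta_pos": [-0.0285, -0.031, 0], "turn": [0, 0, 0]},
  ],
)

```text
time_s: 4.0
ee_pos: [0.4399, -0.1235, 0.2314]
orientation: [0.439, 3.11, 0.0]
ft_force: [0.5, 1.2, -0.3]
gripper_width: 0.0001
grip_force: 0.0
```

Call:
play_rows(
  motion=[
    {"jaw": -1, "delta_pos": [0, 0, 0], "turn": [0, 0, 0.1]},
    {"jaw": -1, "delta_pos": [0, 0, 0], "turn": [0, 0, 0.1]},
    {"jaw": -1, "delta_pos": [0, 0, 0], "turn": [0, 0, 0.1]},
    {"jaw": -1, "delta_pos": [0, 0, 0], "turn": [0, 0, 0.1]},
    {"jaw": -1, "delta_pos": [0, 0, 0], "turn": [0, 0, 0.1]},
    {"jaw": -1, "delta_pos": [0, 0, 0], "turn": [0, 0, 0.1]},
    {"jaw": -1, "delta_pos": [0, 0, 0], "turn": [0, 0, 0.1]},
    {"jaw": -1, "delta_pos": [0, 0, 0], "turn": [0, 0, 0]},
  ],
)

```text
time_s: 5.0
ee_pos: [0.4394, -0.1221, 0.2313]
orientation: [1.477, 2.773, 0.0]
ft_force: [0.7, 0.1, -0.5]
gripper_width: 0.0001
grip_force: 0.0
```

```bash
python3 - <<'E'
from h import *
s=env.observe(); Rm=R.from_rotvec(s['orientation']).as_matrix(); print(s['time_s'],s['ee_pos'].round(4),Rm.round(3),s['ft_force'])
p,d=viewer.capture('wrist'); np.save('wd.npy',d)
P=cloud('wrist',d); c=np.array([.5635,-.0910]); t=np.degrees(np.arctan2(-(P[:,1]-c[1]),-(P[:,0]-c[0]))); r=np.hypot(*(P[:,:2]-c).T)
k=(r>.115)&(r<.14)
for b in range(-60,80,4):
    q=k&(t>=b)&(t<b+4); print(b,q.sum(),(np.nanmedian(P[q,2])*1e3).round(1) if q.any() else '',end=' | ')
a=np.radians(34); o=np.array([[.5635-.126*np.cos(a),-.091-.126*np.sin(a),.028]])
im=p[:,:,::-1].copy(); uv=proj('wrist',o)[0]; print(uv); cv2.circle(im,tuple(int(x) for x in uv),4,(0,0,255),1); cv2.imwrite('pics/w1.png',im)
E
```

```text
5.0 [ 0.4394 -0.1221  0.2313] [[-0.558  0.83   0.   ]
 [ 0.83   0.558 -0.   ]
 [-0.     0.    -1.   ]] [ 0.67811471  0.05988042 -0.49887225]
-60 185 35.5 | -56 183 35.6 | -52 184 35.5 | -48 187 35.4 | -44 192 35.5 | -40 188 35.4 | -36 186 35.4 | -32 186 35.3 | -28 184 35.4 | -24 184 35.4 | -20 180 35.5 | -16 183 35.6 | -12 179 35.7 | -8 175 35.6 | -4 171 35.6 | 0 3486 326.9 | 4 4551 309.8 | 8 6422 311.8 | 12 682 268.4 | 16 408 268.2 | 20 130 35.4 | 24 130 26.7 | 28 150 27.7 | 32 142 27.6 | 36 139 27.7 | 40 94 27.6 | 44 124 24.6 | 48 0  | 52 0  | 56 0  | 60 0  | 64 0  | 68 0  | 72 0  | 76 0  | [314.93533252 209.60748031]
```

View pics/w1.png

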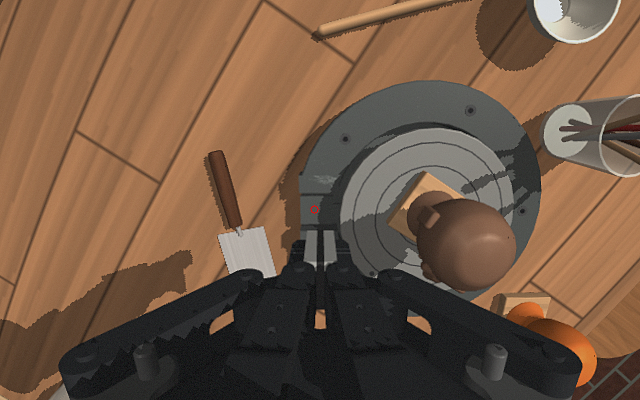

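The wrist view has the notch at rows 195 to 225, and my predicted pedal point (315,210) falls in the middle of it. The linkage looks wide along tool y, so I'll check how far it extends before lowering it beside the wheel and head.

```bash
python3 - <<'E'
from h import *
s=env.observe(); Rm=R.from_rotvec(s['orientation']).as_matrix()
P=(cloud('wrist',np.load('wd.npy'))-s['ee_pos'])@Rm
for a in range(-160,20,10):
    q=P[(P[:,2]*1e3>=a)&(P[:,2]*1e3<a+10)&(abs(P[:,1])<.12)&(abs(P[:,0])<.06)]
    if len(q): print(a,len(q),(q.min(0)*1e3).round(),(q.max(0)*1e3).round())
h=cloud('wrist',np.load('wd.npy')); k=(np.hypot(h[:,0]-.5635,h[:,1]+.091)<.09)&(h[:,2]>.065)&(h[:,2]<.2); print(np.nanmin(h[k],0),np.nanmax(h[k],0))
a=np.radians(34);c=np.array([.5635,-.091])
for b,r in((14,.128),(22,.128),(34,.128)):
    w=np.r_[c-r*np.array([np.cos(np.radians(b)),np.sin(np.radians(b))]),.036]; print(b,w,((w-s['ee_pos'])@Rm).round(4))
E
```

```text
-110 1870 [  17.  -19. -103.] [  23.   19. -100.]
-100 12426 [   3.  -60. -100.] [ 23.  61. -90.]
-90 14584 [ -1. -62. -90.] [ 20.  63. -80.]
-80 9795 [ -6. -59. -80.] [ 20.  57. -70.]
-70 4833 [ -8. -50. -70.] [ 19.  50. -60.]
-60 5280 [ -8. -42. -60.] [ 16.  42. -50.]
-50 2032 [-11. -33. -50.] [ 16.  34. -40.]
-40 765 [-11. -16. -40.] [ 14.  16. -30.]
-30 556 [  8. -13. -30.] [ 13.  14. -20.]
-20 477 [  7. -14. -20.] [ 13.  13. -10.]
-10 211 [  7. -13. -10.] [12. 13. -4.]
[ 0.51691575 -0.13009747  0.06504649] [ 0.58878333 -0.04584164  0.18455546]
14 [ 0.43930215 -0.121966    0.036     ] [1.000e-04 0.000e+00 1.953e-01]
22 [ 0.44482047 -0.13894964  0.036     ] [-0.017  -0.0049  0.1953]
34 [ 0.45738319 -0.16257669  0.036     ] [-0.0436 -0.0077  0.1953]
```

```bash
python3 - <<'E'
from h import *
print(env.observe()['joint_pos'])
E
```

```text
[-2.71020990e-01  1.53575839e-01 -1.03980157e-01  1.31318253e+00
 -4.05584051e-06  7.07108152e-01]
```

Call:
play_rows(
  motion=[
    {"jaw": -1, "delta_pos": [0, 0, 0], "turn": [0, 0, -0.157]},
    {"jaw": -1, "delta_pos": [0, 0, 0], "turn": [0, 0, -0.157]},
    {"jaw": -1, "delta_pos": [0, 0, 0], "turn": [0, 0, -0.157]},
    {"jaw": -1, "delta_pos": [0, 0, 0], "turn": [0, 0, -0.157]},
    {"jaw": -1, "delta_pos": [0, 0, 0], "turn": [0, 0, -0.157]},
    {"jaw": -1, "delta_pos": [0, 0, 0], "turn": [0, 0, -0.157]},
    {"jaw": -1, "delta_pos": [0, 0, 0], "turn": [0, 0, -0.157]},
    {"jaw": -1, "delta_pos": [0, 0, 0], "turn": [0, 0, -0.157]},
  ],
)

```text
time_s: 6.05
ee_pos: [0.4394, -0.1221, 0.2313]
orientation: [-0.443, 3.11, -0.0]
ft_force: [-0.4, 0.7, 0.6]
gripper_width: 0.0
grip_force: 0.0
```

Call:
play_rows(
  motion=[
    {"jaw": -1, "delta_pos": [0, 0, 0], "turn": [0, 0, -0.157]},
    {"jaw": -1, "delta_pos": [0, 0, 0], "turn": [0, 0, -0.157]},
    {"jaw": -1, "delta_pos": [0, 0, 0.04], "turn": [0, 0, 0]},
    {"jaw": -1, "delta_pos": [0, 0, 0.04], "turn": [0, 0, 0]},
    {"jaw": -1, "delta_pos": [0, 0, 0.04], "turn": [0, 0, 0]},
    {"jaw": -1, "delta_pos": [0, 0, 0.03], "turn": [0, 0, 0]},
    {"jaw": -1, "delta_pos": [0, 0, 0.02], "turn": [0, 0, 0]},
    {"jaw": -1, "delta_pos": [0, 0, 0], "turn": [0, 0, 0]},
  ],
)

```text
time_s: 7.05
ee_pos: [0.4379, -0.1217, 0.0599]
orientation: [0.914, -3.002, -0.003]
ft_force: [-1.0, -0.1, -0.3]
gripper_width: -0.0002
grip_force: 0.0
```

Call:
play_rows(
  motion=[
    {"jaw": -1, "delta_pos": [0, 0, 0.01], "turn": [0, 0, 0]},
    {"jaw": -1, "delta_pos": [0, 0, 0.008], "turn": [0, 0, 0]},
    {"jaw": -1, "delta_pos": [0, 0, 0.003], "turn": [0, 0, 0]},
    {"jaw": -1, "delta_pos": [0, 0, 0.001], "turn": [0, 0, 0]},
    {"jaw": -1, "delta_pos": [0, 0, 0], "turn": [0, 0, 0]},
  ],
)

```text
time_s: 7.68
ee_pos: [0.4395, -0.1221, 0.0395]
orientation: [-0.914, 3.005, -0.0]
ft_force: [-0.4, 0.1, 0.3]
gripper_width: -0.0003
grip_force: 0.0
```

Call:
play_rows(
  motion=[
    {"jaw": -1, "delta_pos": [0, 0, 0.001], "turn": [0, 0, 0]},
    {"jaw": -1, "delta_pos": [0, 0, 0.001], "turn": [0, 0, 0]},
    {"jaw": -1, "delta_pos": [0, 0, 0], "turn": [0, 0, 0]},
  ],
)

```text
time_s: 8.05
ee_pos: [0.4393, -0.1221, 0.0373]
orientation: [0.914, -3.006, -0.0]
ft_force: [0.7, -0.5, -0.3]
gripper_width: -0.0003
grip_force: 0.0
```

Call:
play_rows(
  motion=[
    {"jaw": -1, "delta_pos": [0, 0, 0.001], "turn": [0, 0, 0]},
    {"jaw": -1, "delta_pos": [0, 0, 0], "turn": [0, 0, 0]},
  ],
)

```text
time_s: 8.3
ee_pos: [0.4393, -0.1221, 0.0362]
orientation: [0.914, -3.006, -0.0]
ft_force: [-0.4, -0.4, -0.2]
gripper_width: -0.0006
grip_force: 0.0
```

Call:
play_rows(
  motion=[
    {"jaw": -1, "delta_pos": [0, 0, 0.0007], "turn": [0, 0, 0]},
    {"jaw": -1, "delta_pos": [0, 0, 0], "turn": [0, 0, 0]},
  ],
)

```text
time_s: 8.55
ee_pos: [0.4394, -0.1221, 0.0361]
orientation: [-0.914, 3.006, -0.0]
ft_force: [-1.0, -0.3, 5.1]
gripper_width: -0.0003
grip_force: 2.5
```

Contact with the rim top is at z = 36.1 mm, 5 N. I'll slide along the arc.

Call:
play_rows(
  motion=[
    {"jaw": -1, "delta_pos": [0.0015, -0.0043, 0], "turn": [0, 0, 0]},
    {"jaw": -1, "delta_pos": [0.0013, -0.0043, 0], "turn": [0, 0, 0]},
    {"jaw": -1, "delta_pos": [0.0011, -0.0043, 0], "turn": [0, 0, 0]},
    {"jaw": -1, "delta_pos": [0.001, -0.0043, 0], "turn": [0, 0, 0]},
    {"jaw": -1, "delta_pos": [0.0008, -0.0044, 0], "turn": [0, 0, 0]},
  ],
)

```text
time_s: 9.18
ee_pos: [0.4464, -0.1418, 0.036]
orientation: [-0.915, 3.005, 0.005]
ft_force: [-1.6, 4.6, 8.1]
gripper_width: 0.0002
grip_force: 3.7
```

Call:
play_rows(
  motion=[
    {"jaw": -1, "delta_pos": [0.0007, -0.0045, 0], "turn": [0, 0, 0]},
    {"jaw": -1, "delta_pos": [0.0005, -0.0045, 0], "turn": [0, 0, 0]},
    {"jaw": -1, "delta_pos": [0.0003, -0.0044, 0], "turn": [0, 0, 0]},
  ],
)

```text
time_s: 9.55
ee_pos: [0.4531, -0.1555, 0.0355]
orientation: [-0.914, 3.006, -0.001]
ft_force: [0.4, 0.6, 0.1]
gripper_width: -0.0002
grip_force: 0.0
```

Call:
play_rows(
  motion=[
    {"jaw": -1, "delta_pos": [0.0002, -0.0044, 0], "turn": [0, 0, 0]},
    {"jaw": -1, "delta_pos": [0.0001, -0.0044, 0], "turn": [0, 0, 0]},
    {"jaw": -1, "delta_pos": [0, 0, 0], "turn": [0, 0, 0]},
  ],
)

```text
time_s: 9.93
ee_pos: [0.4578, -0.1631, 0.0355]
orientation: [-0.913, 3.006, -0.0]
ft_force: [-0.4, 0.5, -0.5]
gripper_width: 0.0
grip_force: 0.0
```

The force dropped to 0, so the fingertip is over the notch, and its position matches the picture. Next I'll go down onto the pedal.

Call:
play_rows(
  motion=[
    {"jaw": -1, "delta_pos": [0.003, 0, 0.003], "turn": [0, 0, 0]},
    {"jaw": -1, "delta_pos": [0, 0, 0.003], "turn": [0, 0, 0]},
    {"jaw": -1, "delta_pos": [0, 0, 0.002], "turn": [0, 0, 0]},
    {"jaw": -1, "delta_pos": [0, 0, 0.001], "turn": [0, 0, 0]},
    {"jaw": -1, "delta_pos": [0, 0, 0], "turn": [0, 0, 0]},
  ],
)

```text
time_s: 10.55
ee_pos: [0.4546, -0.1643, 0.0268]
orientation: [0.914, -3.005, -0.0]
ft_force: [-1.4, -0.6, 4.3]
gripper_width: 0.0001
grip_force: 2.2
```

Call:
play_rows(
  motion=[
    {"jaw": -1, "delta_pos": [0, 0, 0.001], "turn": [0, 0, 0]},
    {"jaw": -1, "delta_pos": [0, 0, 0.001], "turn": [0, 0, 0]},
    {"jaw": -1, "delta_pos": [0, 0, 0.001], "turn": [0, 0, 0]},
    {"jaw": -1, "delta_pos": [0, 0, 0], "turn": [0, 0, 0]},
  ],
)

```text
time_s: 11.05
ee_pos: [0.4545, -0.1643, 0.0238]
orientation: [0.913, -3.005, 0.0]
ft_force: [-1.9, -0.3, 4.8]
gripper_width: 0.0001
grip_force: 2.7
```

Call:
play_rows(
  motion=[
    {"jaw": -1, "delta_pos": [0, 0, 0.001], "turn": [0, 0, 0]},
    {"jaw": -1, "delta_pos": [0, 0, 0.001], "turn": [0, 0, 0]},
    {"jaw": -1, "delta_pos": [0, 0, 0.001], "turn": [0, 0, 0]},
    {"jaw": -1, "delta_pos": [0, 0, 0], "turn": [0, 0, 0]},
  ],
)

```text
time_s: 11.55
ee_pos: [0.4545, -0.1644, 0.0208]
orientation: [0.913, -3.005, 0.0]
ft_force: [-3.2, 0.2, 5.9]
gripper_width: 0.0001
grip_force: 2.7
```

Call:
play_rows(
  motion=[
    {"jaw": -1, "delta_pos": [0, 0, 0.001], "turn": [0, 0, 0]},
    {"jaw": -1, "delta_pos": [0, 0, 0], "turn": [0, 0, 0]},
  ],
)

```text
time_s: 11.8
ee_pos: [0.4546, -0.1644, 0.0201]
orientation: [0.913, -3.005, 0.0]
ft_force: [-3.7, -0.3, 7.3]
gripper_width: 0.0002
grip_force: 3.6
```

Call:
play_rows(
  motion=[
    {"jaw": -1, "delta_pos": [0, 0, 0.001], "turn": [0, 0, 0]},
    {"jaw": -1, "delta_pos": [0, 0, 0], "turn": [0, 0, 0]},
  ],
)

```text
time_s: 12.05
ee_pos: [0.4546, -0.1644, 0.0194]
orientation: [0.913, -3.005, 0.0]
ft_force: [-4.3, 0.4, 10.1]
gripper_width: -0.0002
grip_force: 5.1
```

Call:
play_rows(
  motion=[
    {"jaw": -1, "delta_pos": [0, 0, 0.001], "turn": [0, 0, 0]},
    {"jaw": -1, "delta_pos": [0, 0, 0], "turn": [0, 0, 0]},
  ],
)

```text
time_s: 12.3
ee_pos: [0.4546, -0.1644, 0.0188]
orientation: [0.914, -3.006, 0.0]
ft_force: [-5.2, 0.2, 13.2]
gripper_width: -0.0001
grip_force: 6.7
```

Call:
play_rows(
  motion=[
    {"jaw": -1, "delta_pos": [0, 0, 0.001], "turn": [0, 0, 0]},
    {"jaw": -1, "delta_pos": [0, 0, 0], "turn": [0, 0, 0]},
  ],
)

```text
time_s: 12.55
ee_pos: [0.4547, -0.1644, 0.0183]
orientation: [0.914, -3.006, 0.001]
ft_force: [-6.5, 1.4, 17.1]
gripper_width: -0.0001
grip_force: 8.6
```

Call:
play_rows(
  motion=[
    {"jaw": -1, "delta_pos": [0, 0, 0.001], "turn": [0, 0, 0]},
    {"jaw": -1, "delta_pos": [0, 0, 0], "turn": [0, 0, 0]},
  ],
)

```text
time_s: 12.8
ee_pos: [0.4548, -0.1644, 0.018]
orientation: [-0.914, 3.005, -0.001]
ft_force: [-7.9, 1.8, 22.4]
gripper_width: 0.0002
grip_force: 11.7
```

Call:
play_rows(
  motion=[
    {"jaw": -1, "delta_pos": [0, 0, 0.001], "turn": [0, 0, 0]},
    {"jaw": -1, "delta_pos": [0, 0, 0], "turn": [0, 0, 0]},
  ],
)

```text
time_s: 13.05
ee_pos: [0.4548, -0.1644, 0.0178]
orientation: [-0.913, 3.005, -0.002]
ft_force: [-9.7, 2.9, 29.1]
gripper_width: -0.0002
grip_force: 14.9
```

Call:
play_rows(
  motion=[
    {"jaw": -1, "delta_pos": [0, 0, 0.0007], "turn": [0, 0, 0]},
    {"jaw": -1, "delta_pos": [0, 0, 0], "turn": [0, 0, 0]},
    {"jaw": -1, "delta_pos": [0, 0, 0], "turn": [0, 0, 0]},
  ],
)

```text
time_s: 13.42
ee_pos: [0.4548, -0.1645, 0.0177]
orientation: [-0.913, 3.005, -0.002]
ft_force: [-11.1, 2.9, 34.4]
gripper_width: -0.0
grip_force: 17.2
```

It's on the stop: the force climbs steeply to 34 N with almost no travel. I'll back straight up and check.

Call:
play_rows(
  motion=[
    {"jaw": -1, "delta_pos": [0, 0, -0.004], "turn": [0, 0, 0]},
    {"jaw": -1, "delta_pos": [0, 0, -0.006], "turn": [0, 0, 0]},
    {"jaw": -1, "delta_pos": [0, 0, -0.015], "turn": [0, 0, 0]},
    {"jaw": -1, "delta_pos": [0, 0, -0.03], "turn": [0, 0, 0]},
    {"jaw": -1, "delta_pos": [0, 0, -0.04], "turn": [0, 0, 0]},
    {"jaw": -1, "delta_pos": [0, 0, -0.04], "turn": [0, 0, 0]},
    {"jaw": -1, "delta_pos": [0, 0, -0.04], "turn": [0, 0, 0]},
    {"jaw": -1, "delta_pos": [0, 0, -0.03], "turn": [0, 0, 0]},
  ],
)

```text
time_s: 14.42
ee_pos: [0.4556, -0.1644, 0.2214]
orientation: [-0.913, 3.004, -0.002]
ft_force: [0.2, -0.5, -0.9]
gripper_width: -0.0
grip_force: 0.0
```

Call:
play_rows(
  motion=[
    {"jaw": -1, "delta_pos": [0.04, 0, 0], "turn": [0, 0, 0]},
    {"jaw": -1, "delta_pos": [0.04, 0, 0], "turn": [0, 0, 0]},
    {"jaw": -1, "delta_pos": [0.04, 0, 0], "turn": [0, 0, 0]},
    {"jaw": -1, "delta_pos": [0, 0, 0], "turn": [0, 0, 0]},
    {"jaw": -1, "delta_pos": [0, 0, 0], "turn": [0, 0, 0]},
  ],
)

```text
time_s: 15.05
ee_pos: [0.3558, -0.2312, 0.2194]
orientation: [-0.913, 3.005, -0.001]
ft_force: [0.2, 0.8, -0.0]
gripper_width: 0.0001
grip_force: 0.0
```

```bash
python3 - <<'E'
from h import *
p,d=viewer.capture('top'); P0=cloud('top',np.load('topd.npy')); P=cloud('top',d)
c=np.array([.5635,-.091]); e=np.array([-np.cos(np.radians(34)),-np.sin(np.radians(34))]); t=np.array([-e[1],e[0]])
for n,Q in(('before',P0),('after',P)):
    a=(Q[:,:2]-c)@e; b=(Q[:,:2]-c)@t
    for lo,hi in((.107,.117),(.117,.127),(.127,.137),(.137,.145)):
        k=(a>lo)&(a<hi)&(abs(b)<.015); print(n,lo,k.sum(),np.nanmedian(Q[k,2])*1e3)
for q in ['wheel_dot','clay_head']: print(q,[(round(x['conf'],2),tow('top',x['position']).round(3)) for x in viewer.tip_of('top',q)[:1]])
cv2.imwrite('pics/topf.png',p[:,:,::-1])
E
```

```text
before 0.107 43 27.70783426087298
before 0.117 41 27.90689535769819
before 0.127 40 28.3271001259352
before 0.137 33 28.568189975825
after 0.107 42 20.873963619560843
after 0.117 41 19.565925348287383
after 0.127 41 18.7247226053453
after 0.137 32 17.434912011282776
wheel_dot [(0.75, array([ 0.551, -0.182,  0.063]))]
clay_head [(0.88, array([ 0.811, -0.133,  0.001]))]
```

View pics/topf.png

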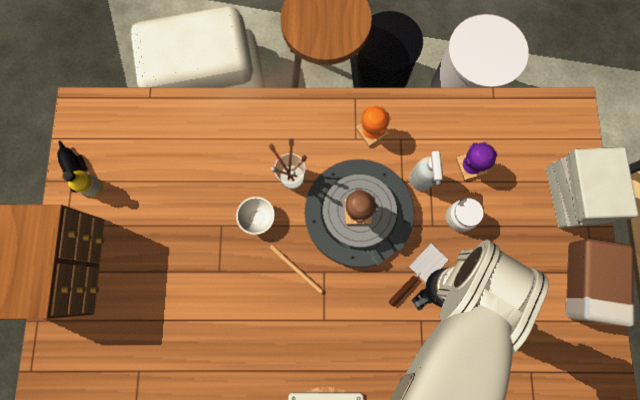

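The final top view shows the wheel, head and bystanders where they were, with the hand clear at about (440,285). The pedal surface dropped about 9.6 mm at r = 132 mm and stays down. The 34 N push is well over the 15 N it needs at most.

```bash
python3 -c "
from rig import job; print(job.close_job())"
```

```text
the job is handed in; nothing more can be done
None
```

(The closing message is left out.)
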